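Tip the empty parts bin back onto its base and push it home

ROBOT

A 6-joint arm with a two-finger parallel gripper is mounted at the origin on the work surface. World frame = base frame: x ahead of the robot, y to its left, z up, the work surface at z = 0. Lengths are in m, angles in rad, forces in N, time in s.
With the tool pointing down it reaches from about 0.375 to 0.9 m from the base axis. Payload 3.1 kg.
Tool frame: the origin (TCP) lies on the centre line of the jaws, within the pads' length; the fingertips stand 8 mm ahead of it and the grasp point (between the pads) lies 11 mm behind it; z points along the fingers, y is the line along which they close (so a half turn about z gives the same grasp; the last joint's range is limited). The gripper opens to 87 mm and grips with 3 to 60 N. Pads are 19 mm wide; open, the fingers measure 117 mm over their backs; the gripper's body (75 mm by 190 mm) begins 51 mm behind the grasp point.
Start: joints at [1, 0.527, 1.433, -0, 1.181, -0.178], TCP at [0.239, 0.578, 0.231] pointing down, gripper open.
Joint ranges: [-3.08, 3.08], [-0.75, 2.2], [0.22, 2.44], [-1.43, 4.57], [0, 2.65], [-2.85, 2.85]. Speed limits (rad/s): [2.79, 2.79, 3.14, 3.14, 3.14, 3.14].

INTERFACE

Orientations are given as a unit quaternion [x, y, z, w].
In Python, from rig import robot gives the robot as it stands. The module is installed in compiled form; this text tells all that it offers.
- The arm moves only by the tool send_rows, never from a script. Its argument "increments" is one flat list of numbers, 7 for each row, row after row: the turn, a rotation vector about the world's x, y, z in rad, then the shift along the world's x, y, z in cm, then the opening, from 0 (shut) to 1 (fully open). A call has 1 to 20 rows; each row shifts and turns the commanded pose from where the row before left it; what a row does not reach is not made up. A row lasts 1/12 s, in which the tool goes at most 41.7 mm and 7.16 degrees, less where a joint would pass 70% of its speed; a pose out of reach is approached as far as the arm can. A call is refused whole if a number of a shift passes 4.17 or a number of a turn 0.125, either way. A call with a gripper value outside its range is refused whole. The fingers move at their own pace and stop on an object; "newtons" is the grip in N (left out, the last holds). Time passes only in rows, so rows that do not move let the fingers close. It gives the time, the measured TCP pose, the force, the opening and the grip force at its end, in the units of the state.
- robot.get_obs(): the state, without advancing time (a new reading comes with each control period).
- robot.camera(name): name is "scene" or "side" or "wrist"; returns a dict with "image" (384x512x3 uint8, red, green, blue), "range_z" (384x512 float32, m along the optical axis (not along the pixel's ray), 0 where there is no reading), "fx", "fy", "cx", "cy" (pixels), "R" (3x3) and "t" (3): a world point X has camera coordinates R X + t. Camera axes: x right, y down, z forward; pixel columns grow to the right and rows downward; lengths in m; the calibration is good to about 2 mm. The wrist camera is an equidistant fisheye: a pixel r from the principal point sees the ray r / f radians off the axis. A picture is of the moment at which its call begins.
- robot.hand_in(): hands the job in; it is judged then, once.
The state is a dict: "time": time; "q": joint angles; "joint_velocities": joint speeds; "joint_torque": joint torques, N m; "position": TCP position; "tool_rot": TCP orientation; "ft_force": force on the tool from outside, world axes, zero at the start; "moment": the same for the moment, N m; "grip_width": finger opening in m; "grip_force": force on a finger pad.
Only numpy, scipy, OpenCV 4.12 (cv2) and the standard library are available. Lean on these libraries where they do the work, as an engineer would, in place of code of your own. Each camera call takes 0.05 s, during which the arm holds its last target. There are 200 camera calls.

TASK

The empty red parts bin has been left standing on its end with its mouth towards you. Push its top away from you so that it tips over onto its base with its mouth up, then push it along the table until its far end sits flat against the aluminium fence. Only push it, never lift it or let it fall another way, and leave the full bin and everything else where they are.

Things in the scene. Friction and masses are not known exactly. Their poses are not given: they have to be found in the camera images.
- bin: Empty red plastic open-topped box, 120 mm long, 96 wide, 60 high, walls and base 4 mm, about 160 g, loose. Starts standing on one end: 120 mm tall, 60 deep, 96 wide. Origin: centre of the outer face of that lower end. x points out of the mouth (at the start level, roughly to the robot; up once on its base), y along the 96 mm, z along the 120 mm (up at the start, towards the fence at the end)
- bin_mid (a point): centre of the empty bin's outer 120 x 96 x 60 mm box, 60 mm above the table at the start, 30 mm when it rests on its base
- bin_head (a point): centre of the outer face of the bin's upper end, 120 mm along z from the body's origin; this end becomes the far end and goes against the fence. A level push on the upper rim on the mouth side (30 mm along x from here, up to 120 mm high) tips the bin; it goes over by itself once the rim has moved about 60 mm. A push at the foot would only slide it
- bin_edge (a point): middle of the lower edge on the base side (body x = -30 mm, z = 0), over which the bin tips; it stays on the table throughout, and the bin lands with its near end about here
- rail_face (a point): aluminium fence screwed to the table beyond the bins, 600 mm long, 30 mm high; this point is the middle of the foot of its front face, at table height. x points into the fence at right angles to its front face (roughly away from the robot), y along the fence, to the left seen from the robot. The fence does not move
- full_bin: bystander: an equal red bin, mouth up, holding green circuit boards, 120 x 96 x 60 mm, already close to the fence left of the empty bin's way; origin: centre of its underside, x along its length
- spray: bystander: black spray can with a white band and a purple cap, 61 mm diameter, 202 mm tall, near the fence right of the empty bin's way; origin: centre of its underside
- solder: bystander: solder reel with orange flanges lying flat, 60 mm diameter, 40 mm high; origin: centre of its underside
- meter: bystander: yellow multimeter lying flat, 75 x 135 x 32 mm; origin: centre of its underside
- driver: bystander: blue-handled screwdriver lying along its x axis, 175 mm long, 22 mm high; origin: on the underside, at about the front end of the handle
- jar: bystander: small amber jar with white lid, 54 mm diameter, 65 mm tall; origin: centre of its underside
Things that resemble listed ones, but are neither listed nor needed, are in the scene too. Leave any blue or turquoise look-alike of the bin alone.

How it is judged:
On the way, in this order (a step that is already met when the one before it is completed fails the run):
1. the empty bin has been tipped onto its base, mouth up, and is at rest (angle between bin's own x axis and vertical below 0.12 rad and height (world z) of bin_mid below 0.04 m and linear speed of bin below 0.02 m/s and angular speed of bin below 0.15 rad/s), for 0.2 s.
2. it has been pushed flat against the fence (angle between bin's own x axis and vertical below 0.12 rad and height (world z) of bin_mid below 0.04 m and x of bin_head in the frame of rail_face between -0.008 and 0.008 m and y of bin_head in the frame of rail_face between -0.3 and 0.3 m and angle between the z axis of bin and the x axis of rail_face, either way round below 0.11 rad), for 0.2 s.
At the end, for the whole second after the job is handed in: The empty bin rests on its base, mouth up (within 7 degrees), its far end within 8 mm of the fence's front face at its middle and square to it within 6 degrees; it is at rest (all of step 2 and linear speed of bin below 0.02 m/s and angular speed of bin below 0.15 rad/s); the robot touches nothing.
It fails at once if the empty bin is lifted off the table or falls another way (the lower edge it should tip over, bin_edge, is more than 25 mm above the table) (height (world z) of bin_edge above 0.025 m).
It fails at once if the full bin is moved by more than 20 mm or tipped (distance of full_bin from where it was at the start of the episode above 0.02 m or angle between full_bin's own z axis and vertical above 0.25 rad).
It fails at once if the spray can is moved by more than 20 mm or tipped (distance of spray from where it was at the start of the episode above 0.02 m or angle between spray's own z axis and vertical above 0.25 rad).
It fails at once if the solder reel, multimeter, screwdriver or jar is moved by more than 20 mm or tipped (distance of any of solder, meter, driver, jar from where it was at the start of the episode above 0.02 m or angle between any of solder, meter, driver, jar's own z axis and vertical above 0.25 rad).
It also fails if it takes over 40 s, if anything falls off the work surface, if the arm or the gripper's body presses on something with over 40 N, if the wrist force passes 120 N, or if a joint passes its speed limit or range.

## Working session

There is one attempt and no reset: what is moved stays moved. The work goes in short steps, Python scripts to look and compute and a tool call to move; the robot and the scene stay as the last step left them, time stands still between calls to the robot, and variables do not carry over. Pictures are saved under pics/ and viewed, at most 10 in all, crops included, and the job is handed in when it is done.

Besides the shell and the picture viewer there is one more tool, called after "Request:" as a command line: name --argument value ..., lists and objects as JSON in quotes. send_rows: Moves the arm, as the interface text tells. Its arguments: {"type":"object","properties":{"increments":{"type":"array"},"newtons":{"type":"number"}},"required":["increments"]}

```bash
mkdir -p pics; cat > h.py <<'E'
import numpy as np,cv2
from rig import robot
def pts(c):
    v,u=np.mgrid[0:384,0:512]; z=c["range_z"]
    X=np.stack([(u-c["cx"])/c["fx"]*z,(v-c["cy"])/c["fy"]*z,z],-1)
    return (X-np.array(c["t"]))@np.array(c["R"])
def save(c,n): cv2.imwrite("pics/"+n,c["image"][...,::-1])
E
python3 - <<'E'
from h import *
o=robot.get_obs();print(o)
for n in("scene","side"):
    c=robot.camera(n);save(c,n+"0.png");np.savez(n+"0.npz",**c);print(n,c["fx"],-np.array(c["R"]).T@np.array(c["t"]))
E
```

```text
{'time': 0.0, 'q': array([ 1.00047480e+00,  5.28465396e-01,  1.43390360e+00, -5.05896837e-06,
        1.18139282e+00, -1.78509732e-01]), 'joint_velocities': array([ 3.03611183e-05,  7.00025345e-04, -1.55986396e-03,  1.22409276e-03,
       -4.12074815e-04,  8.93706824e-04]), 'joint_torque': array([ 1.47246094e-03, -4.40042138e+01, -1.76592064e+01,  6.33905525e-02,
        5.80745330e-02, -1.77681654e-04]), 'position': array([0.23825126, 0.57703215, 0.22957168]), 'tool_rot': array([ 1.94654126e-01,  9.80871345e-01, -1.01029466e-03, -3.94483941e-04]), 'ft_force': array([-0.81790962, -0.42069828, -0.25841722]), 'moment': array([ 0.0254809 ,  0.03327686, -0.0785905 ]), 'grip_force': 0.0, 'grip_width': 0.08687474989367666}
scene 411.5348221972176 [ 1.40234609 -0.24961855  0.95124435]
side 498.5387344284635 [-0.18220461 -0.95746664  0.81382007]
```

View pics/scene0.png

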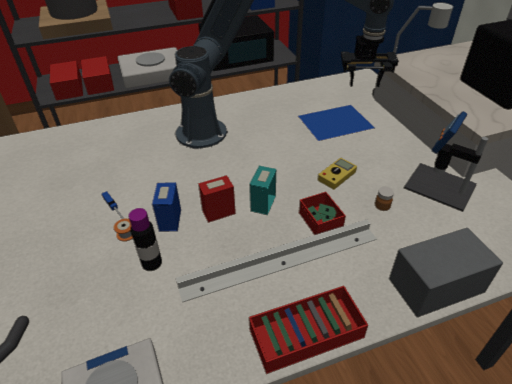

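View pics/side0.png

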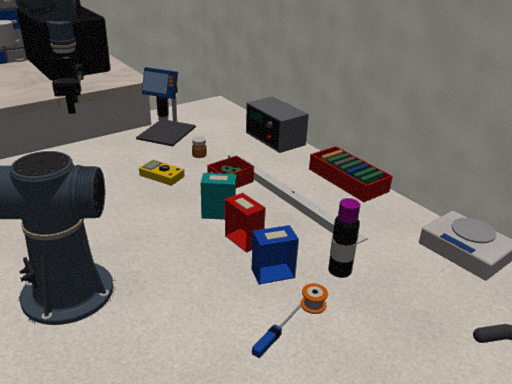

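Scene view: the upright red bin is at (217,198), or (245,222) in the side view. Possible mix-ups in the scene view are the turquoise bin (263,190), the blue bin (167,206), the full red bin with boards (322,212), the card tray (308,327) and the shelf bins (65,80). The description fits the upright red one between the blue and turquoise bins.

```bash
python3 - <<'E'
from h import *
P={}
for n in("scene","side"):
    c=dict(np.load(n+"0.npz"));X=pts(c);P[n]=X
    hsv=cv2.cvtColor(c["image"],cv2.COLOR_RGB2HSV).astype(int)
    H,S,V=hsv[...,0],hsv[...,1],hsv[...,2]
    inb=(X[...,0]>.3)&(X[...,0]<.9)&(abs(X[...,1])<.4)&(c["range_z"]>0)
    cols=dict(red=((H<8)|(H>172))&(S>150),teal=(H>80)&(H<98)&(S>120),blue=(H>105)&(H<125)&(S>140))
    for k,m in cols.items():
        mm=(m&inb&(X[...,2]>.012)).astype(np.uint8)
        N,L,st,ce=cv2.connectedComponentsWithStats(mm)
        for i in range(1,N):
            if st[i,4]<150: continue
            p=X[L==i]; t=p[p[:,2]>np.percentile(p[:,2],98)-.006]
            r=cv2.minAreaRect((t[:,:2]*1000).astype(np.float32))
            print(n,k,ce[i].round(),np.percentile(p,1,0).round(3),np.percentile(p,99,0).round(3),"top",np.percentile(t[:,2],50).round(3),np.round(r[0]),np.round(r[1]),round(r[2],1))
c=dict(np.load("scene0.npz"));X=P["scene"]
# fence: low tall strip, z about 30mm
m=(abs(X[...,2]-.03)<.005)&(X[...,0]>.6)&(X[...,0]<1)&(X[...,1]>-.4)&(X[...,1]<.4)
p=X[m]; 
v=cv2.fitLine(p[:,:2].astype(np.float32),cv2.DIST_HUBER,0,.01,.01).ravel();print("fence top",v,len(p),p.min(0),p.max(0))
big=[c["image"][160:310,120:370]]
cv2.imwrite("pics/crop.png",cv2.resize(big[0],None,fx=3,fy=3,interpolation=cv2.INTER_CUBIC)[...,::-1])
for a in [(184,274),(379,230),(182,296),(182,290),(378,239),(145,215),(124,228)]: print(a,X[a[1],a[0]].round(3))
E
```

```text
scene red [217. 198.] [ 0.44  -0.106  0.015] [ 0.5   -0.012  0.122] top 0.119 [467. -59.] [60. 96.] 5.4
scene red [320. 213.] [0.555 0.184 0.014] [0.677 0.282 0.061] top 0.058 [617. 233.] [121.  99.] 3.5
scene red [297. 306.] [ 0.891 -0.091  0.013] [0.898 0.156 0.061] top 0.058 [894.  30.] [  9. 255.] 0.3
scene teal [262. 190.] [0.44  0.044 0.014] [0.534 0.139 0.123] top 0.119 [480.  92.] [57. 95.] 51.2
scene blue [167. 207.] [ 0.402 -0.251  0.015] [ 0.501 -0.175  0.122] top 0.119 [ 448. -212.] [57. 97.] 71.7
side red [339. 177.] [ 0.885 -0.102  0.012] [0.898 0.152 0.061] top 0.058 [890.  24.] [ 18. 257.] 0.5
side red [235. 169.] [0.553 0.183 0.013] [0.675 0.286 0.063] top 0.058 [613. 233.] [124. 103.] 2.4
side red [243. 216.] [ 0.432 -0.111  0.014] [ 0.494 -0.011  0.122] top 0.12 [464. -58.] [ 62. 101.] 4.5
side teal [216. 193.] [0.424 0.039 0.014] [0.521 0.129 0.123] top 0.12 [477.  89.] [69. 95.] 52.4
side blue [273. 249.] [ 0.392 -0.255  0.014] [ 0.496 -0.176  0.123] top 0.12 [ 444. -214.] [63. 94.] 70.9
fence top [ 0.02183176 -0.99976164  0.70146996  0.09392792] 1878 [ 0.60352999 -0.33000715  0.02501189] [0.99943009 0.35751192 0.03497637]
(184, 274) [ 0.669 -0.216  0.   ]
(379, 230) [0.716 0.387 0.001]
(182, 296) [ 0.738 -0.236  0.002]
(182, 290) [ 0.723 -0.232  0.007]
(378, 239) [ 0.746  0.365 -0.001]
(145, 215) [ 0.605 -0.277  0.199]
(124, 228) [ 0.471 -0.35   0.041]
```

View pics/crop.png

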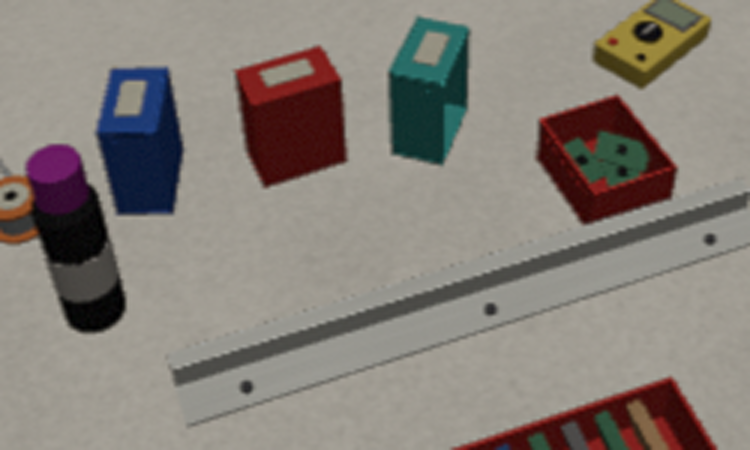

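```bash
python3 - <<'E'
from h import *
for n in("scene","side"):
    c=dict(np.load(n+"0.npz"));X=pts(c)
    x,y,z=X[...,0],X[...,1],X[...,2]
    m=(z>.022)&(z<.036)&(x>.655+.078*(y+.2))&(x<.705+.078*(y+.2))&(y>-.2)&(y<.15)&(c["range_z"]>0)
    p=X[m]
    for y0 in np.arange(-.2,.15,.07):
        q=p[(p[:,1]>y0)&(p[:,1]<y0+.07)]
        print(n,y0.round(2),len(q),np.percentile(q[:,0],[2,10,50,90]).round(4) if len(q) else 0)
    m=(z>.116)&(z<.125)&(y>-.13)&(y<.01)&(x>.42)&(x<.52)
    r=cv2.minAreaRect((X[m][:,:2]*1000).astype(np.float32));print("bintop",r,cv2.boxPoints(r).round())
    # front/base plane of bin
    m=(z>.03)&(z<.105)&(y>-.1)&(y<-.02)&(x>.47)&(x<.515)
    if m.sum()>50:
        q=X[m];A=np.c_[q[:,1],np.ones(len(q))];print("base face x=a*y+b",np.linalg.lstsq(A,q[:,0],rcond=None)[0],len(q))
    m=(z>.05)&(z<.066)&(y>.16)&(y<.3)&(x>.53)&(x<.7)
    r=cv2.minAreaRect((X[m][:,:2]*1000).astype(np.float32));print("full",cv2.boxPoints(r).round())
E
```

```text
scene -0.2 120 [0.6919 0.6933 0.7004 0.7063]
scene -0.13 175 [0.6911 0.6932 0.7032 0.7105]
scene -0.06 176 [0.6892 0.6919 0.7022 0.7096]
scene 0.01 163 [0.6879 0.6909 0.7002 0.7086]
scene 0.08 158 [0.6873 0.6893 0.6999 0.7071]
bintop ((465.3992004394531, -58.468666076660156), (64.8749771118164, 96.56204986572266), 4.026022434234619) [[ 430.  -13.]
 [ 436. -109.]
 [ 501. -104.]
 [ 494.   -8.]]
base face x=a*y+b [-0.07703766  0.48978263] 435
full [[549. 279.]
 [557. 180.]
 [681. 189.]
 [673. 289.]]
side -0.2 64 [0.6888 0.6909 0.6954 0.7054]
side -0.13 126 [0.6879 0.6895 0.6956 0.7078]
side -0.06 120 [0.6865 0.6885 0.6947 0.7078]
side 0.01 106 [0.6858 0.6879 0.6941 0.7047]
side 0.08 101 [0.6834 0.6854 0.6931 0.7049]
bintop ((464.3709716796875, -58.397369384765625), (62.37373733520508, 100.70686340332031), 4.45217227935791) [[ 429.  -11.]
 [ 437. -111.]
 [ 499. -106.]
 [ 492.   -6.]]
full [[551. 182.]
 [677. 181.]
 [678. 287.]
 [552. 288.]]
```

The crop confirms the choice: red, upright, its base facing the camera and its mouth towards the robot. Its rim centre is at about (0.435,-0.060), yaw +4.4°. The fence face is at about x=0.689 with yaw about +1°.

Request:
send_rows --increments '[0, 0, 0.059, 2.7, -3, 0, 0.4, 0, 0, 0.059, 2.7, -3, 0, 0.4, 0, 0, 0.059, 2.7, -3, 0, 0.4, 0, 0, 0.059, 2.7, -3, 0, 0.4, 0, 0, 0.059, 2.7, -3, 0, 0.4, 0, 0, 0.059, 2.7, -3, 0, 0.4, 0, 0, 0.059, 0, -3.8, 0, 0.4, 0, 0, 0.059, 0, -3.8, 0, 0.4, 0, 0, 0, 0, -3.8, 0, 0.4, 0, 0, 0, 0, -3.8, 0, 0.4, 0, 0, 0, 0, -3.8, 0, 0.4, 0, 0, 0, 0, -3.8, 0, 0.4, 0, 0, 0, 0, -3.8, 0, 0.4, 0, 0, 0, 0, -3.8, 0, 0.4, 0, 0, 0, 0, -3.8, 0, 0.4, 0, 0, 0, 0, -3.8, 0, 0.4, 0, 0, 0, 0, -3.8, 0, 0.4, 0, 0, 0, 0, -3.8, 0, 0.4]'

```text
time: 1.6
position: [0.4, -0.06, 0.2305]
tool_rot: [-0.04, 0.999, 0.0, -0.0]
ft_force: [1.1, -0.2, -0.3]
grip_width: 0.0348
grip_force: 0.0
```

Request:
send_rows --increments '[0, 0, 0, 0, 0, 0, 0.4, 0, 0, 0, 0, 0, 0, 0.4]'

```text
time: 1.77
position: [0.4007, -0.0604, 0.2304]
tool_rot: [-0.037, 0.999, 0.0, -0.0]
ft_force: [0.0, 0.1, -1.1]
grip_width: 0.035
grip_force: 0.0
```

Request:
send_rows --increments '[0, 0, 0, 0, 0, -2.95, 0.4, 0, 0, 0, 0, 0, -2.95, 0.4, 0, 0, 0, 0, 0, -2.95, 0.4, 0, 0, 0, 0, 0, -2.95, 0.4, 0, 0, 0, 0, 0, 0, 0.4, 0, 0, 0, 0.6, 0.05, 0, 0.4, 0, 0, 0, 0.6, 0.05, 0, 0.4, 0, 0, 0, 0.6, 0.05, 0, 0.4, 0, 0, 0, 0.6, 0.05, 0, 0.4, 0, 0, 0, 0.6, 0.05, 0, 0.4, 0, 0, 0, 0.6, 0.05, 0, 0.4]'

```text
time: 2.68
position: [0.438, -0.0554, 0.1137]
tool_rot: [-0.04, 0.999, -0.001, 0.001]
ft_force: [0.6, 0.0, 0.5]
grip_width: 0.0345
grip_force: 0.1
```

```bash
python3 - <<'E'
from h import *
c=robot.camera("side");save(c,"side1.png");i=c["image"][150:300,150:350]
cv2.imwrite("pics/s1.png",cv2.resize(i,None,fx=3,fy=3)[...,::-1])
E
```

```text
(no output)
```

View pics/s1.png

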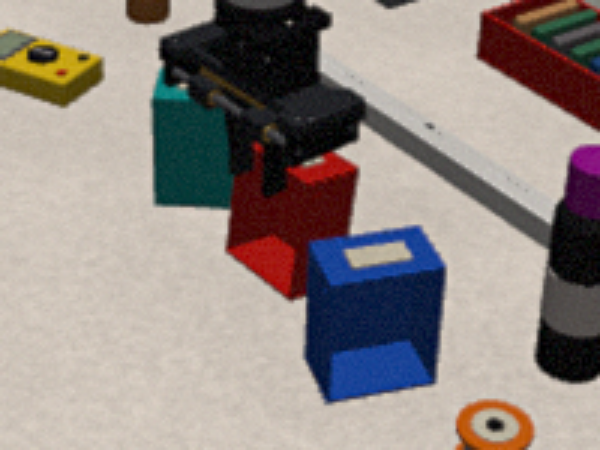

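The fingers are pressing on the upper rim of the red bin at crop (255,150), and the neighbours are clear. I'll keep pushing.

Request:
send_rows --increments '[0, 0, 0, 0.6, 0.05, 0, 0.4, 0, 0, 0, 0.6, 0.05, 0, 0.4, 0, 0, 0, 0.6, 0.05, 0, 0.4, 0, 0, 0, 0.6, 0.05, 0, 0.4, 0, 0, 0, 0.6, 0.05, 0, 0.4, 0, 0, 0, 0.6, 0.05, 0, 0.4, 0, 0, 0, 0.4, 0.03, 0, 0.4, 0, 0, 0, 0, 0, 0, 0.4]'

```text
time: 3.4
position: [0.4779, -0.0522, 0.1125]
tool_rot: [-0.04, 0.999, -0.0, 0.001]
ft_force: [-0.5, 0.0, 0.2]
grip_width: 0.0348
grip_force: 0.0
```

```bash
python3 - <<'E'
from h import *
c=robot.camera("side");save(c,"side2.png");i=c["image"][150:300,150:350]
cv2.imwrite("pics/s2.png",cv2.resize(i,None,fx=3,fy=3)[...,::-1])
E
```

```text
(no output)
```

View pics/s2.png

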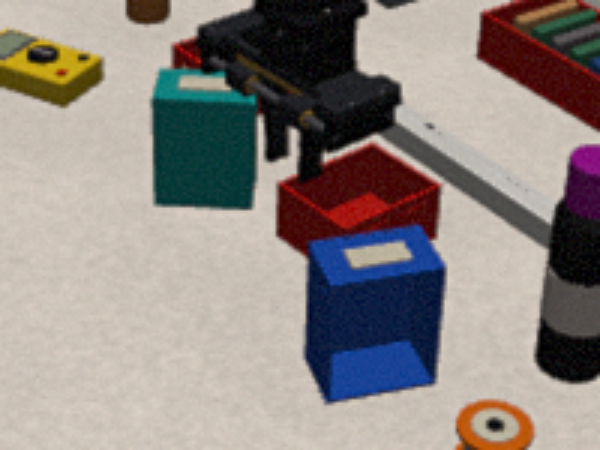

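The bin has tipped onto its base, mouth up (crop 358,200). I'll back off and measure it.

Request:
send_rows --increments '[0, 0, 0, -2, -0.2, 0, 0.4, 0, 0, 0, -2.2, -0.2, 0, 0.4, 0, 0, 0, 0, 0, 0, 0.4, 0, 0, 0, 0, 0, 0, 0.4]'

```text
time: 3.78
position: [0.4331, -0.0558, 0.1125]
tool_rot: [-0.04, 0.999, 0.0, -0.001]
ft_force: [0.5, -0.2, -0.4]
grip_width: 0.0347
grip_force: 0.0
```

```bash
cat > m.py <<'E'
from h import *
print(robot.get_obs()["position"])
for n in("scene","side"):
    c=robot.camera(n);X=pts(c)
    H,S,V=cv2.split(cv2.cvtColor(c["image"],cv2.COLOR_RGB2HSV))
    x,y,z=X[...,0],X[...,1],X[...,2]
    m=((H<8)|(H>172))&(S>140)&(z>.05)&(z<.068)&(abs(y+.05)<.1)&(x>.45)&(x<.75)
    r=cv2.minAreaRect((X[m][:,:2]*1000).astype(np.float32));print(n,np.round(r[0]),np.round(r[1]),r[2],cv2.boxPoints(r).round().tolist(),np.median(z[m]))
E
python3 m.py
```

```text
[ 0.43312127 -0.05575408  0.1124927 ]
scene [557. -53.] [124.  96.] 4.516881942749023 [[491.0, -10.0], [499.0, -105.0], [622.0, -95.0], [614.0, 0.0]] 0.05708144394550801
side [554. -54.] [122. 101.] 3.599165201187134 [[489.0, -8.0], [496.0, -108.0], [618.0, -101.0], [611.0, -0.0]] 0.05612883788316208
```

The bin rests on its base, near-end centre (0.496,-0.058), far end about 70 mm from the fence. The wide gripper body would pass close to the turquoise bin at pushing height. I'll turn the tool 90°, shut the jaws and push with the back of one finger.

Request:
send_rows --increments '[0, 0, -0.114, 0, 0, 0, 0, 0, 0, -0.114, 0, 0, 0, 0, 0, 0, -0.114, 0, 0, 0, 0, 0, 0, -0.114, 0, 0, 0, 0, 0, 0, -0.114, 0, 0, 0, 0, 0, 0, -0.114, 0, 0, 0, 0, 0, 0, -0.114, 0, 0, 0, 0, 0, 0, -0.114, 0, 0, 0, 0, 0, 0, -0.114, 0, 0, 0, 0, 0, 0, -0.114, 0, 0, 0, 0, 0, 0, -0.114, 0, 0, 0, 0, 0, 0, -0.114, 0, 0, 0, 0, 0, 0, -0.114, 0, 0, 0, 0, 0, 0, -0.114, 0, 0, 0, 0, 0, 0, 0, 0, 0, 0, 0, 0, 0, 0, 0, 0, 0, 0]'

```text
time: 5.22
position: [0.4356, -0.0563, 0.1126]
tool_rot: [0.686, 0.727, 0.0, 0.001]
ft_force: [-0.1, 0.2, -0.1]
grip_width: 0.0005
grip_force: 0.0
```

Request:
send_rows --increments '[0, 0, 0, 0, 0, -2.7, 0, 0, 0, 0, 0, 0, -2.7, 0, 0, 0, 0, 0, 0, -2.7, 0, 0, 0, 0, 0, 0, 0, 0, 0, 0, 0, 1, 0, 0, 0, 0, 0, 0, 1, 0, 0, 0, 0, 0, 0, 1, 0, 0, 0, 0, 0, 0, 0, 0, 0, 0]'

```text
time: 5.88
position: [0.47, -0.0574, 0.0334]
tool_rot: [0.687, 0.727, 0.002, 0.004]
ft_force: [0.7, -0.1, -0.1]
grip_width: 0.0008
grip_force: 0.0
```

```bash
python3 m.py; python3 - <<'E'
from h import *
c=robot.camera("side");i=c["image"][130:300,150:380]
cv2.imwrite("pics/s3.png",cv2.resize(i,None,fx=3,fy=3)[...,::-1])
E
```

```text
[ 0.46998053 -0.05739231  0.03344777]
scene [557. -53.] [123.  95.] 5.132633209228516 [[491.0, -11.0], [500.0, -106.0], [622.0, -95.0], [614.0, -0.0]] 0.05734653352547473
side [536. -56.] [159.  98.] 5.132784366607666 [[452.0, -15.0], [461.0, -112.0], [619.0, -98.0], [611.0, -1.0]] 0.057088585066483774
```

View pics/s3.png

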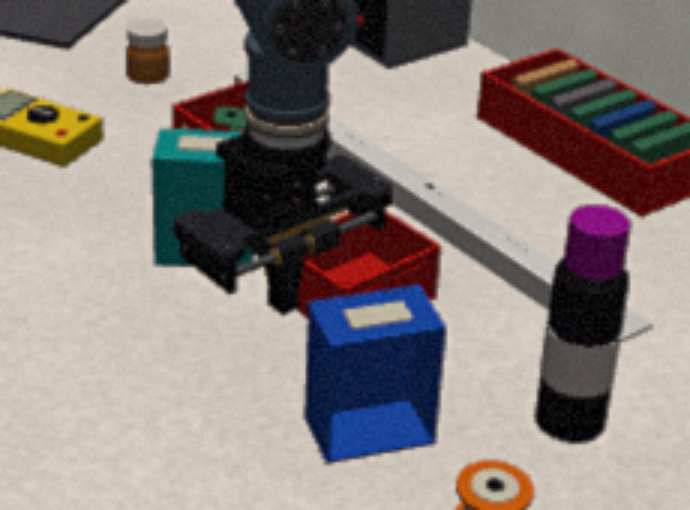

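The shut fingers stand just short of the bin's near end at crop (290,290), and the gripper body is clear above the rims. Now the slide.

Request:
send_rows --increments '[0, 0, 0, 0.6, 0.02, 0, 0, 0, 0, 0, 0.6, 0.02, 0, 0, 0, 0, 0, 0.6, 0.02, 0, 0, 0, 0, 0, 0.6, 0.02, 0, 0, 0, 0, 0, 0.6, 0.02, 0, 0, 0, 0, 0, 0.6, 0.02, 0, 0, 0, 0, 0, 0.6, 0.02, 0, 0, 0, 0, 0, 0.6, 0.02, 0, 0, 0, 0, 0, 0.6, 0.02, 0, 0, 0, 0, 0, 0.6, 0.02, 0, 0, 0, 0, 0, 0, 0, 0, 0]'

```text
time: 6.95
position: [0.5253, -0.0539, 0.0317]
tool_rot: [0.687, 0.726, 0.0, 0.0]
ft_force: [-1.3, 0.6, 1.6]
grip_width: 0.0004
grip_force: 0.9
```

```bash
python3 m.py
```

```text
[ 0.52529506 -0.05394284  0.03165497]
scene [600. -52.] [120.  96.] 2.6713531017303467 [[538.0, -7.0], [542.0, -102.0], [662.0, -96.0], [658.0, -1.0]] 0.05730653774469138
side [587. -61.] [146.  97.] 11.998076438903809 [[506.0, -29.0], [526.0, -124.0], [669.0, -93.0], [648.0, 1.0]] 0.05665090492777142
```

Request:
send_rows --increments '[0, 0, 0, 0.5, 0.01, 0, 0, 0, 0, 0, 0.5, 0.01, 0, 0, 0, 0, 0, 0.5, 0.01, 0, 0, 0, 0, 0, 0.5, 0.01, 0, 0, 0, 0, 0, 0.3, 0, 0, 0, 0, 0, 0, 0.2, 0, 0, 0, 0, 0, 0, 0, 0, 0, 0]'

```text
time: 7.63
position: [0.5507, -0.0538, 0.0315]
tool_rot: [0.687, 0.726, 0.0, 0.001]
ft_force: [-0.6, -0.3, -0.3]
grip_width: 0.0005
grip_force: 0.0
```

Request:
send_rows --increments '[0, 0, 0, 0.2, 0, 0, 0, 0, 0, 0, 0, 0, 0, 0]'

```text
time: 7.8
position: [0.5519, -0.0537, 0.0315]
tool_rot: [0.687, 0.726, 0.0, 0.0]
ft_force: [0.2, 0.4, -0.3]
grip_width: 0.0004
grip_force: 0.1
```

Request:
send_rows --increments '[0, 0, 0, 0.2, 0, 0, 0, 0, 0, 0, 0, 0, 0, 0]'

```text
time: 7.97
position: [0.5538, -0.0537, 0.0316]
tool_rot: [0.687, 0.726, 0.0, 0.0]
ft_force: [-0.3, -0.1, 0.9]
grip_width: 0.0002
grip_force: 0.3
```

```bash
python3 m.py
```

```text
[ 0.55377836 -0.05368471  0.0315566 ]
scene [628. -51.] [122.  96.] 3.6838088035583496 [[564.0, -7.0], [570.0, -103.0], [692.0, -95.0], [686.0, 0.0]] 0.05778196785386423
side [622. -67.] [145. 101.] 20.4862060546875 [[536.0, -45.0], [572.0, -139.0], [708.0, -88.0], [672.0, 6.0]] 0.05611788905725827
```

Request:
send_rows --increments '[0, 0, 0, 0.2, 0, 0, 0, 0, 0, 0, 0, 0, 0, 0]'

```text
time: 8.23
position: [0.5554, -0.0536, 0.0315]
tool_rot: [0.687, 0.726, -0.0, -0.0]
ft_force: [-1.5, 0.6, -0.0]
grip_width: 0.0004
grip_force: 0.4
```

Request:
send_rows --increments '[0, 0, 0, 0.2, 0, 0, 0, 0, 0, 0, 0, 0, 0, 0]'

```text
time: 8.4
position: [0.5557, -0.0532, 0.0315]
tool_rot: [0.687, 0.726, -0.001, -0.002]
ft_force: [-4.9, -0.5, 2.5]
grip_width: 0.0004
grip_force: 2.7
```

Request:
send_rows --increments '[0, 0, 0, 0.2, 0, 0, 0, 0, 0, 0, 0, 0, 0, 0, 0, 0, 0, 0, 0, 0, 0]'

```text
time: 8.65
position: [0.5557, -0.0529, 0.0314]
tool_rot: [0.687, 0.727, -0.002, -0.004]
ft_force: [-8.0, -0.4, 5.7]
grip_width: 0.0006
grip_force: 4.5
```

```bash
python3 m.py
```

```text
[ 0.55574937 -0.05293637  0.03144567]
scene [631. -51.] [122.  96.] 2.891511917114258 [[567.0, -6.0], [572.0, -102.0], [694.0, -96.0], [689.0, 0.0]] 0.05727779860386878
side [618. -60.] [143.  97.] 11.239245414733887 [[539.0, -26.0], [558.0, -122.0], [698.0, -94.0], [679.0, 1.0]] 0.05658079056051142
```

The bin is firmly seated: the tool has stopped and the force is up to 8 N. I'll back off, rise and check.

Request:
send_rows --increments '[0, 0, 0, -0.6, 0, 0, 0, 0, 0, 0, -1.5, 0, 0, 0, 0, 0, 0, -3, 0, 0, 0, 0, 0, 0, -3, 0, 0, 0, 0, 0, 0, -2.5, 0, 2, 0, 0, 0, 0, 0, 0, 4, 0, 0, 0, 0, 0, 0, 4, 0, 0, 0, 0, 0, 0, 4, 0, 0, 0, 0, 0, 0, 0, 0, 0, 0, 0, 0, 0, 0, 0]'

```text
time: 9.58
position: [0.4562, -0.0546, 0.1743]
tool_rot: [0.687, 0.726, 0.002, 0.004]
ft_force: [-0.2, 0.2, 0.0]
grip_width: 0.0002
grip_force: 0.0
```

```bash
python3 m.py; python3 - <<'E'
from h import *
c=robot.camera("scene");i=c["image"][140:310,100:390]
cv2.imwrite("pics/f.png",cv2.resize(i,None,fx=2.7,fy=2.7)[...,::-1])
E
```

```text
[ 0.45620753 -0.05456336  0.17427551]
scene [629. -51.] [122.  97.] 3.1588690280914307 [[566.0, -6.0], [571.0, -103.0], [693.0, -96.0], [688.0, 0.0]] 0.056900365575882135
side [627. -52.] [123.  99.] 2.3911190032958984 [[564.0, -5.0], [568.0, -104.0], [691.0, -99.0], [687.0, -0.0]] 0.056363064725585624
```

View pics/f.png

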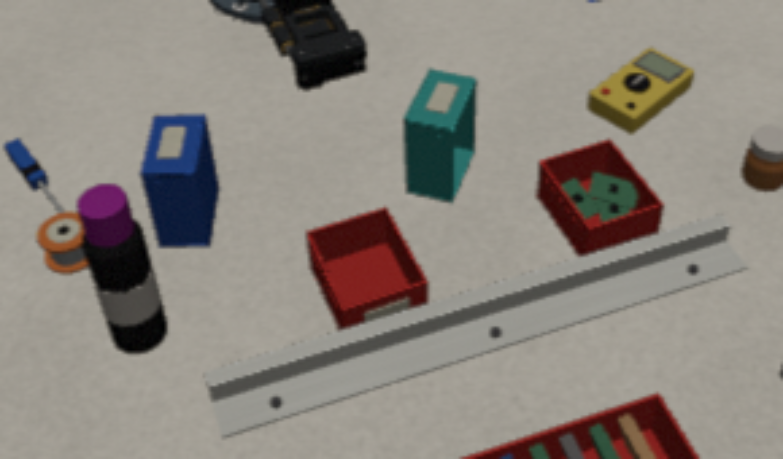

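The red bin sits mouth up with its far end against the fence (crop 385,310). Everything else is where it was, and the arm is clear.

```bash
python3 -c "
from rig import robot
print(robot.hand_in())"
```

```text
the job is handed in; nothing more can be done
None
```

I tipped the empty red bin onto its base, mouth up, and pushed it flat against the fence; by my measurements it sits square to within about 2°. Nothing else looked moved in the last picture, and the job is handed in (no verdict was returned).

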